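# Weigh opaque gel pots on a beam balance and sort out those to refill

## Task

Make sure the little beam balance is arrested and slide the ring weight right down over its post; then weigh the white gel pots from the board one at a time, starting with the one nearest the robot and working away from it: stand the pot in the middle of the pan, swing the arrest lever fully over to free the beam, wait until it settles and see which side sinks, and swing the lever fully back before you touch the pot again. Any pot lighter than the ring goes into the black refill tray and any heavier one back on the wooden board, all standing upright. Never put anything on the balance or take it off while the beam is free, leave the other things on the table alone, and finish with the beam arrested and the ring still on its post.

Things in the scene. Friction and masses are not known exactly. Their poses are not given: they have to be found in the camera images.
- balance: small beam balance, fixed. Origin: centre of its column at table height; x away from the robot, y left along the beam, z up. Grey base plate: x -130 to +70 mm, y +-150, 14 mm thick. Beam 270 mm long, hinged at z 82 mm about x; its black pointer and a white scale plate behind it rise to z 155 mm. Pan at the +y (left) end, ring post at the -y (right) end, arrest lever at the front (-x)
- arrest (a joint): arrest lever, rad: 0 = leaning 0.55 rad to the left (+y), beam arrested (a yoke under the beam holds it level); 1.10 = leaning 0.55 rad to the right (-y), beam free. It stays where it is left; about 1 N at the knob moves it. It starts anywhere. Hinged about the balance's x at (-105, 0, 22) mm of the balance
- arrest_knob (a point): centre of the lever's black ball knob, 20 mm across, 68 mm from the lever's hinge; the stem is 8 mm thick. Its z axis turns with the lever and is vertical when the beam is arrested
- pan_center (a point): centre of the top face of the round flat steel weighing pan, 120 mm across, about 92 mm above the table; its x, y, z axes are the beam's
- post_foot (a point): foot of the upright post, on the top face of a 72 mm steel disc at the ring end, about 92 mm above the table. The post is 10 mm thick and 31 mm tall with a tapered top
- ring_weight: loose steel ring weight, 38 mm outside, 15 mm hole, 14 mm high, 60 g, lying flat on the table in front of the balance. Origin: centre of its underside
- board: wooden board, fixed, 350 x 140 x 12 mm, long side along its x. Origin: centre of its underside, so its top is at z 12 mm. At the start the pots stand on it in one row along its x, nearest first, in places 58 mm apart
- refill_tray: black open tray, fixed, 350 x 140 mm, rim 12 mm high, walls and floor 5 mm thick, long side along its x. Origin: centre of its underside. It may be on the left or the right; the board is on the other side
- polish_bottle: bystander: tall white polish bottle with a tapered cap, 33 mm across, 84 mm high, standing in front
- buffer_block: bystander: grey nail buffer block 95 x 28 x 26 mm
- pot_1: squat round white gel pot with a screw lid, opaque, 43 mm across and 34 mm high, place 1 of the row counted from the end nearest the robot (may be absent); all look the same. 33 to 90 g, depending on how much gel is left in it. Origin: centre of its underside
- pot_2: squat round white gel pot with a screw lid, opaque, 43 mm across and 34 mm high, place 2 of the row counted from the end nearest the robot (may be absent); all look the same. 33 to 90 g, depending on how much gel is left in it. Origin: centre of its underside
- pot_3: squat round white gel pot with a screw lid, opaque, 43 mm across and 34 mm high, place 3 of the row counted from the end nearest the robot (may be absent); all look the same. 33 to 90 g, depending on how much gel is left in it. Origin: centre of its underside
- pot_4: squat round white gel pot with a screw lid, opaque, 43 mm across and 34 mm high, place 4 of the row counted from the end nearest the robot (may be absent); all look the same. 33 to 90 g, depending on how much gel is left in it. Origin: centre of its underside
- beam (a joint): tilt of the beam, rad: 0 level, positive = pan up and ring end down (pot lighter than the ring), negative = pan down (pot heavier); stops at +-0.12

How it is judged:
By the outcome, as a careful person would: the job done as asked, in the order asked, and still so for the second after the job is handed in, with the robot touching nothing.
Of pot_1, pot_2, pot_3, pot_4 only 2 to 3 are there at a start; the rules pass over those that are not, and their reading is None.
At some moment in a run one of pot_1, pot_2, pot_3, pot_4, ring_weight may be knocked a few centimetres aside while the robot is not near it.
Once in a run the grip may slacken for a moment while it holds something.
It also fails if it takes over 210 s, if anything falls off the work surface, if the arm or the gripper's body presses on something with over 40 N, if the wrist force passes 120 N, or if a joint passes its speed limit or range.

## Robot

A 6-joint arm with a two-finger parallel gripper is mounted at the origin on the work surface. World frame = base frame: x ahead of the robot, y to its left, z up, the work surface at z = 0. Lengths are in m, angles in rad, forces in N, time in s.
With the tool pointing down it reaches from about 0.35 to 0.85 m from the base axis. Payload 8.1 kg.
Tool frame: the origin (TCP) lies between the finger pads; the fingertips stand 25 mm ahead of it and the grasp point (between the pads) lies 6 mm ahead of it; z points along the fingers, y is the line along which they close (so a half turn about z gives the same grasp; the last joint's range is limited). The gripper opens to 93 mm and grips with 3 to 60 N. Pads are 15 mm wide; open, the fingers measure 128 mm over their backs; the gripper's body (75 mm by 188 mm) begins 65 mm behind the grasp point.
Start: joints at [1.235, 0.13, 1.488, -0, 1.523, -0.085], TCP at [0.149, 0.581, 0.244] pointing down, gripper open.
Joint ranges: [-2.96, 2.96], [-0.89, 2.26], [0.02, 2.5], [-1.34, 4.48], [0, 2.73], [-2.66, 2.66]. Speed limits (rad/s): [2.39, 2.39, 2.79, 3.14, 3.14, 3.14].

## Interface

Orientations are given as a 3x3 rotation matrix whose columns are the frame's x, y, z axes.
In Python, from workcell import readout, imaging, workorder gives the robot as it stands.
- The arm moves only by the tool servo_tool, never from a script. Its argument "targets" is text: rows parted by semicolons, each of 7 numbers parted by spaces: the closure, from -1 (fully open) to 1 (shut), then the shift along the world's x, y, z scaled (see below), then the turn, a rotation vector about the world's x, y, z scaled (see below). A call has 1 to 10 rows; each row is the pose to reach, as a shift and turn from the pose commanded when the call began; what a row does not reach only later rows make up. The controller multiplies each number of a shift by 0.25 m and each number of a turn by 120 degrees. A row lasts 1/8 s, in which the tool goes at most 62.5 mm and 10.7 degrees, less where a joint would pass 70% of its speed; a pose out of reach is approached as far as the arm can. A call with a number of a shift or a turn outside -1 to 1 is refused whole. A call with a gripper value outside its range is refused whole. The fingers move at their own pace and stop on an object; the grip force is fixed at half the most. Time passes only in rows, so rows that repeat a pose let the fingers close. It gives the time, the measured TCP pose, the force, the opening and the grip force at its end, in the units of the state.
- readout.state(): the state, without advancing time (a new reading comes with each control period).
- imaging.read_camera(name): name is "side" or "top"; returns a dict with "color" (384x512x3 uint8, red, green, blue), "K" (3x3 intrinsics, pixels), "k1" (the pictures are not rectified: a ray, as slopes to the right and down, at radius r is drawn at 1 + k1 r^2 times it, then the intrinsics apply), "R" (3x3) and "t" (3): a world point X has camera coordinates R X + t. Camera axes: x right, y down, z forward; pixel columns grow to the right and rows downward; lengths in m; the calibration is good to about 2 mm. A picture is of the moment at which its call begins. There is no depth.
- workorder.hand_in(): hands the job in; it is judged then, once.
The state is a dict: "t": time; "joint_positions": joint angles; "joint_vel": joint speeds; "joint_torque": joint torques, N m; "eef_pos": TCP position; "ee_rot": TCP orientation; "wrist_force": force on the tool from outside, world axes, zero at the start; "moment": the same for the moment, N m; "opening": finger opening in m; "gripper_force": force on a finger pad.
Only numpy, scipy, OpenCV 4.12 (cv2) and the standard library are available. Lean on these libraries where they do the work, as an engineer would, in place of code of your own. Each camera call takes 0.05 s, during which the arm holds its last target. There are 200 camera calls.

## Working session

There is one attempt and no reset: what is moved stays moved. The work goes in short steps, Python scripts to look and compute and a tool call to move; the robot and the scene stay as the last step left them, time stands still between calls to the robot, and variables do not carry over. Pictures are saved under pics/ and viewed, at most 14 in all, crops included, and the job is handed in when it is done.

Besides the shell and the picture viewer there is one more tool, called by a JSON object that holds its "api" and its "payload", one argument or row to a line. servo_tool: Moves the arm, as the interface text tells. Its arguments: {"type":"object","properties":{"targets":{"type":"string"}},"required":["targets"]}

```bash
ls; mkdir -p pics
python3 - <<'E'
from workcell import readout, imaging
import cv2,numpy as np
s=readout.state()
for k in s: print(k,np.round(s[k],4).tolist())
for n in("side","top"):
    c=imaging.read_camera(n); cv2.imwrite(f"pics/{n}0.png",c["color"][:,:,::-1]); np.savez(f"{n}0.npz",**c)
    print(n,c["K"],c["k1"],c["R"],c["t"], -c["R"].T@c["t"])
E
```

```text
pics
t 0.0
joint_positions [1.2346, 0.1312, 1.4893, 0.0, 1.523, -0.0854]
joint_vel [-0.0012, -0.0009, 0.0008, -0.0014, 0.0012, -0.0002]
joint_torque [0.0007, -55.9816, -49.1783, 0.0768, 0.0349, -0.0001]
eef_pos [0.1487, 0.5807, 0.2426]
ee_rot [[-0.9687, 0.2482, -0.0006], [0.2482, 0.9687, -0.0018], [0.0002, -0.0019, -1.0]]
wrist_force [-0.3949, -0.75, 0.1424]
moment [-0.0212, 0.014, -0.0194]
gripper_force 0.0
opening 0.0929
side [[416.75423972   0.         255.09129746]
 [  0.         416.75423972 189.71477169]
 [  0.           0.           1.        ]] -0.011642533908878485 [[-0.97186256 -0.23429854 -0.02423541]
 [-0.10207607  0.51165202 -0.85310767]
 [ 0.21228197 -0.82662955 -0.52117171]] [0.50183213 0.10015545 0.91123382] [0.30449682 0.81958659 0.57251478]
top [[449.03456118   0.         248.45271065]
 [  0.         449.03456118 189.30465506]
 [  0.           0.           1.        ]] -0.108371548416305 [[ 0.00642299 -0.9998685   0.01489036]
 [-0.99448968 -0.00794518 -0.10453304]
 [ 0.1046376  -0.0141369  -0.99440994]] [-0.00618777  0.52602949  1.22145809] [0.3953602  0.01526007 1.26970966]
```

View pics/top0.png

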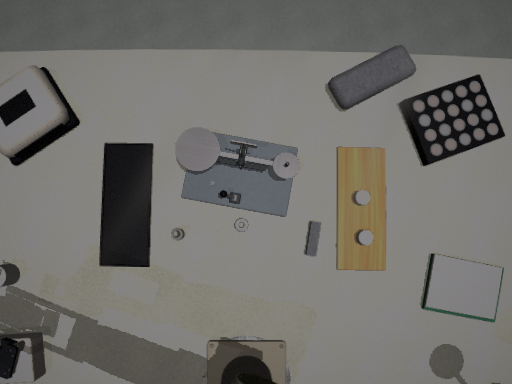

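View pics/side0.png

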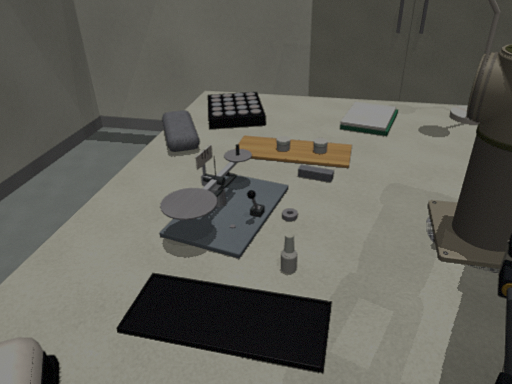

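The top view shows the tray on the left (127,205) and the board on the right (361,208). Two pots stand on the board, at (365,238) nearest and (362,198). The ring is at (241,225), the knob at (223,194) leans left, and the pan is at (198,150), with the post at (287,165). In the side view the pots are at (320,147) and (283,144), the ring at (290,214) and the knob at (251,195).

```bash
cat > h.py <<'E'
import numpy as np,cv2
from scipy.ndimage import label
def ray(c,p):
    K=c["K"];k=float(c["k1"]);d=(np.array(p,float)-K[:2,2])/[K[0,0],K[1,1]]
    u=d.copy()
    for _ in range(20): u=d/(1+k*(u@u))
    v=c["R"].T@np.array([*u,1]); return -c["R"].T@c["t"],v/np.linalg.norm(v)
def plane(c,p,z):
    o,v=ray(c,p); return o+v*(z-o[2])/v[2]
def tri(c1,p1,c2,p2):
    o1,v1=ray(c1,p1);o2,v2=ray(c2,p2)
    s=np.linalg.lstsq(np.c_[v1,-v2],o2-o1,rcond=None)[0]
    a,b=o1+s[0]*v1,o2+s[1]*v2; return (a+b)/2,np.linalg.norm(a-b)
def proj(c,X):
    q=c["R"]@np.array(X)+c["t"];u=q[:2]/q[2];u=u*(1+float(c["k1"])*(u@u));return u*c["K"][0,0]+c["K"][:2,2]
def snap(n):
    from workcell import imaging
    return imaging.read_camera(n)
def save(c,name,box=None,s=1):
    im=c["color"][:,:,::-1]
    if box: x0,y0,x1,y1=box; im=im[y0:y1,x0:x1]
    cv2.imwrite(f"pics/{name}.png",cv2.resize(im,None,fx=s,fy=s,interpolation=cv2.INTER_CUBIC))
E
python3 - <<'E'
from h import *
T=dict(np.load("top0.npz"));S=dict(np.load("side0.npz"))
a=cv2.resize(T["color"][120:260,165:315,::-1],None,fx=5,fy=5,interpolation=cv2.INTER_CUBIC)
b=cv2.resize(S["color"][125:245,150:350,::-1],None,fx=4,fy=4,interpolation=cv2.INTER_CUBIC)
cv2.imwrite("pics/t1.png",cv2.resize(T["color"][125:245,165:325,::-1],None,fx=5,fy=5,interpolation=cv2.INTER_CUBIC));cv2.imwrite("pics/s1.png",b)
hsv=cv2.cvtColor(T["color"],cv2.COLOR_RGB2HSV)
def blobs(m,c,x0,y0,x1,y1,mn=20):
    w=np.zeros(m.shape,np.uint8);w[y0:y1,x0:x1]=m[y0:y1,x0:x1]
    for q in cv2.findContours(w,cv2.RETR_EXTERNAL,cv2.CHAIN_APPROX_NONE)[0]:
        if cv2.contourArea(q)>mn: 
            print(cv2.contourArea(q),np.round(cv2.minEnclosingCircle(q),1) if 0 else cv2.boundingRect(q),np.round(cv2.minAreaRect(q)[0],1),np.round(cv2.minAreaRect(q)[1],1),round(cv2.minAreaRect(q)[2],1))
h,s,v=cv2.split(hsv)
print("board");blobs((s>70)&(h<30),T,325,130,400,290,300)
print("pots top");blobs((s<60),T,342,155,382,265)
print("tray");blobs((v<40),T,80,130,170,280,300)
hs=cv2.cvtColor(S["color"],cv2.COLOR_RGB2HSV);H,Sa,V=cv2.split(hs)
print("pots side");blobs((Sa<60),S,262,135,340,160)
for z,pp in((.012,[(337,147),(384,147),(385,270),(337,270)]),(.012,[(105,143),(153,143),(149,266),(100,266)]),(.046,[(362,198),(365,238)]),(.092,[(198,150),(287,165)]),(.014,[(241,225)]),(.014,[(213,132),(298,149),(287,215),(183,198)])):
    for p in pp: print(z,p,plane(T,p,z).round(4))
E
```

```text
board
5792.5 (337, 147, 49, 123) [361. 208.] [122.  48.] 90.0
pots top
190.0 (356, 230, 18, 15) [364.5 237. ] [14. 17.] 90.0
182.5 (353, 190, 17, 15) [361. 197.] [14. 16.] 90.0
tray
5634.0 (100, 144, 53, 123) [125.6 204.5] [ 49.2 122.6] 1.8
pots side
596.0 (262, 135, 78, 18) [300.5 143.5] [17. 77.] 90.0
0.012 (337, 147) [ 0.6518 -0.2559  0.012 ]
0.012 (384, 147) [ 0.6538 -0.3936  0.012 ]
0.012 (385, 270) [ 0.3023 -0.3886  0.012 ]
0.012 (337, 270) [ 0.303  -0.2515  0.012 ]
0.012 (105, 143) [0.658 0.41  0.012]
0.012 (153, 143) [0.6585 0.2709 0.012 ]
0.012 (149, 266) [0.311  0.2727 0.012 ]
0.012 (100, 266) [0.3088 0.4111 0.012 ]
0.046 (362, 198) [ 0.5025 -0.3163  0.046 ]
0.046 (365, 238) [ 0.3923 -0.3228  0.046 ]
0.092 (198, 150) [0.6235 0.1336 0.092 ]
0.092 (287, 165) [ 0.5851 -0.1036  0.092 ]
0.014 (241, 225) [0.4272 0.0176 0.014 ]
0.014 (213, 132) [0.6911 0.0997 0.014 ]
0.014 (298, 149) [ 0.6441 -0.1431  0.014 ]
0.014 (287, 215) [ 0.456  -0.1111  0.014 ]
0.014 (183, 198) [0.5015 0.181  0.014 ]
```

View pics/t1.png

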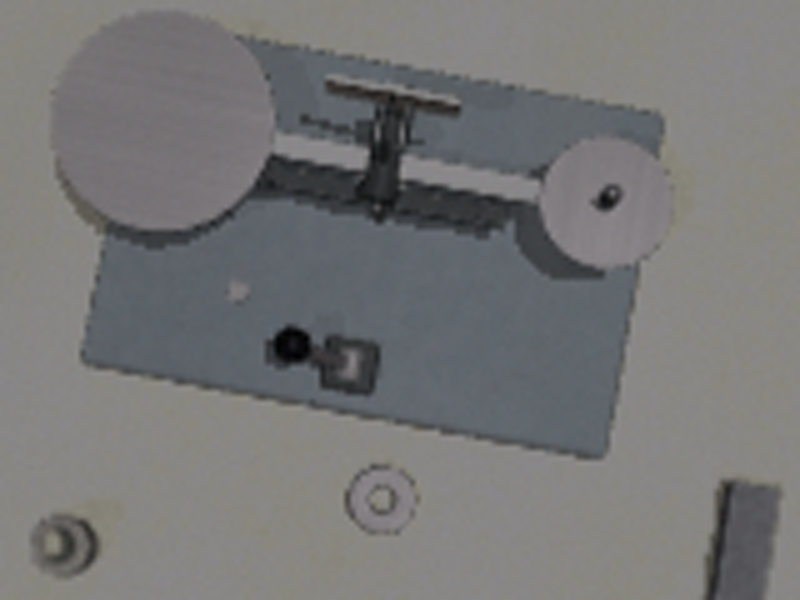

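View pics/s1.png

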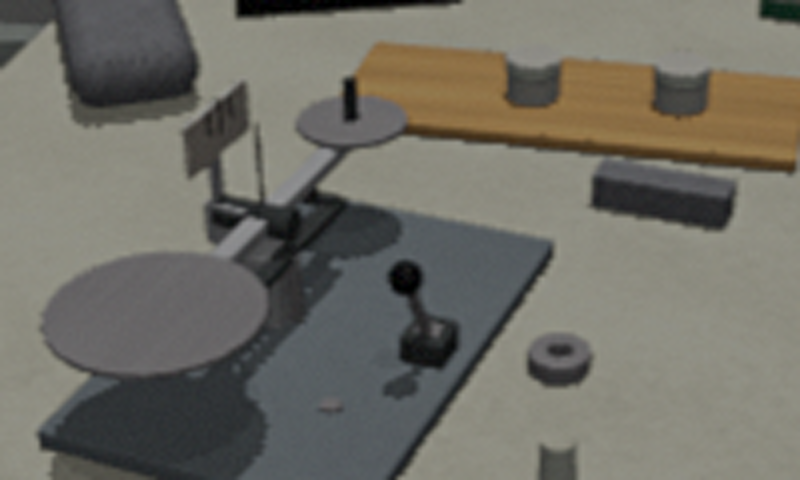

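The top crop shows the pan at (163,121), disc at (605,203), knob at (292,344), hinge block at (350,365) and ring at (382,499). The side crop shows the pan at (156,313), disc at (352,121), post top at (350,80), knob at (405,278), ring hole at (563,350) and pot tops near (534,58) and (681,70).

Run:
```python
from h import *
T=dict(np.load("top0.npz"));S=dict(np.load("side0.npz"))
t=lambda u,v:(165+u/5-.4,125+v/5-.4); s=lambda u,v:(150+u/4-.375,125+v/4-.375)
D=dict(pan=(t(163,121),s(156,313)),disc=(t(605,203),s(352,121)),posttop=(t(613,190),s(350,80)),ring=(t(382,499),s(561,350)),knob=(t(292,344),s(405,278)),
 farR=(t(665,112),None),pot_near=((364.8,237.5),s(681,68)),pot_far=((361.5,197.5),s(534,58)),cornR=(t(605,460),None),cornL=(t(83,362),None),bottle=(t(58,545),None))
R={}
for k,(p,q) in D.items():
    if q: R[k],e=tri(T,p,S,q); print(k,R[k].round(4),round(e,4))
    else: R[k]=plane(T,p,.014); print(k,R[k].round(4))
d=(R["pan"]-R["disc"])[:2];print("beam len",np.linalg.norm(d),"yaw",np.arctan2(d[1],d[0])-np.pi/2)
e=(R["cornL"]-R["cornR"])[:2];yb=np.arctan2(e[1],e[0])-np.pi/2;print(np.linalg.norm(e),"yaw",yb)
ex=np.array([np.cos(yb),np.sin(yb)]);ey=np.array([-ex[1],ex[0]])
o=(R["cornL"]+R["cornR"])[:2]/2+.13*ex;o2=(R["farR"][:2]+.15*ey-.07*ex);o3=(R["pan"]+R["disc"])[:2]/2
print("origin",o,o2,o3)
o=(o+o2)/2
for k in R: q=R[k][:2]-o;print(k,(q@ex).round(4),(q@ey).round(4),R[k][2].round(3))
```

```text
pan [0.6267 0.1358 0.0911] 0.0003
disc [ 0.5843 -0.0998  0.0925] 0.0002
posttop [ 0.5858 -0.1014  0.1206] 0.0021
ring [0.4282 0.0175 0.0149] 0.0012
knob [0.5083 0.0657 0.0846] 0.0006
farR [ 0.6499 -0.142   0.014 ]
pot_near [ 0.3943 -0.3227  0.0443] 0.0011
pot_far [ 0.504  -0.3146  0.0468] 0.0005
cornR [ 0.4515 -0.1071  0.014 ]
cornL [0.5043 0.1861 0.014 ]
bottle [0.4017 0.198  0.014 ]
beam len 0.23940714441332994 yaw -0.17790093310770194
0.2979734161130445 yaw -0.1781630616555252
origin [0.6057976  0.01644759] [0.60760145 0.0180604 ] [0.60552841 0.01800213]
pan -0.0013 0.1202 0.091
disc -0.0013 -0.1192 0.092
posttop 0.0004 -0.1205 0.121
ring -0.1757 -0.0314 0.015
knob -0.1054 0.0303 0.085
farR 0.0707 -0.149 0.014
pot_near -0.1488 -0.3722 0.044
pot_far -0.0423 -0.3448 0.047
cornR -0.1307 -0.1499 0.014
cornL -0.1307 0.148 0.014
bottle -0.2338 0.1416 0.014
```

{"api": "servo_tool", "payload": {
  "targets": "-1 1 -1 0 0 0 0.035;-1 1 -1 0 0 0 0.035;-1 1 -1 0 0 0 0.035;-1 1 -1 0 0 0 0.035;-1 1 -1 0 0 0 0.035;-1 1 -1 0 0 0 0.035;-1 1 -1 0 0 0 0.035;-1 1 -1 0 0 0 0.035"
}}

```text
t: 1.1
eef_pos: [0.3985, 0.3314, 0.2433]
ee_rot: [[-0.984, 0.177, -0.001], [0.177, 0.984, -0.0], [0.001, -0.0, -1.0]]
wrist_force: [-0.0, 0.6, 0.3]
opening: 0.0931
gripper_force: 0.0
```

{"api": "servo_tool", "payload": {
  "targets": "0.05 0.44 -1 0 0 0 0;0.05 0.44 -1 0 0 0 0;0.05 0.44 -1 0 0 0 0;0.05 0.44 -1 0 0 0 0;0.05 0.44 -1 0 0 0 0;0.05 0.44 -1 0 0 0 0;0.05 0.44 -1 0 0 0 0"
}}

```text
t: 1.98
eef_pos: [0.5084, 0.0828, 0.2435]
ee_rot: [[-0.985, 0.175, -0.001], [0.175, 0.985, 0.001], [0.001, 0.0, -1.0]]
wrist_force: [-0.0, 0.3, 1.0]
opening: 0.0443
gripper_force: 0.0
```

{"api": "servo_tool", "payload": {
  "targets": "0.05 -0.002 -0.064 -0.2 0 0 0;0.05 -0.002 -0.064 -0.2 0 0 0;0.05 -0.002 -0.064 -0.4 0 0 0;0.05 -0.002 -0.064 -0.4 0 0 0;0.05 -0.002 -0.064 -0.604 0 0 0;0.05 -0.002 -0.064 -0.604 0 0 0;0.05 -0.002 -0.064 -0.604 0 0 0"
}}

```text
t: 2.85
eef_pos: [0.5098, 0.0657, 0.0956]
ee_rot: [[-0.984, 0.176, 0.002], [0.176, 0.984, 0.0], [-0.002, 0.001, -1.0]]
wrist_force: [0.1, 1.0, 0.6]
opening: 0.0441
gripper_force: 0.0
```

{"api": "servo_tool", "payload": {
  "targets": "0.05 0.007 0.04 -0.01 0 0 0;0.05 0.01 0.06 -0.01 0 0 0;0.05 0.014 0.08 -0.01 0 0 0;0.05 0.014 0.08 -0.01 0 0 0;0.05 0.014 0.08 -0.01 0 0 0"
}}

```text
t: 3.48
eef_pos: [0.5124, 0.0823, 0.0911]
ee_rot: [[-0.984, 0.177, 0.0], [0.177, 0.984, -0.006], [-0.001, -0.006, -1.0]]
wrist_force: [-2.7, -15.9, 4.9]
opening: 0.0446
gripper_force: 8.4
```

Run:
```python
from h import *
c=snap("side");save(c,"s2",(150,125,350,245),4)
```

```text
(no output)
```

View pics/s2.png

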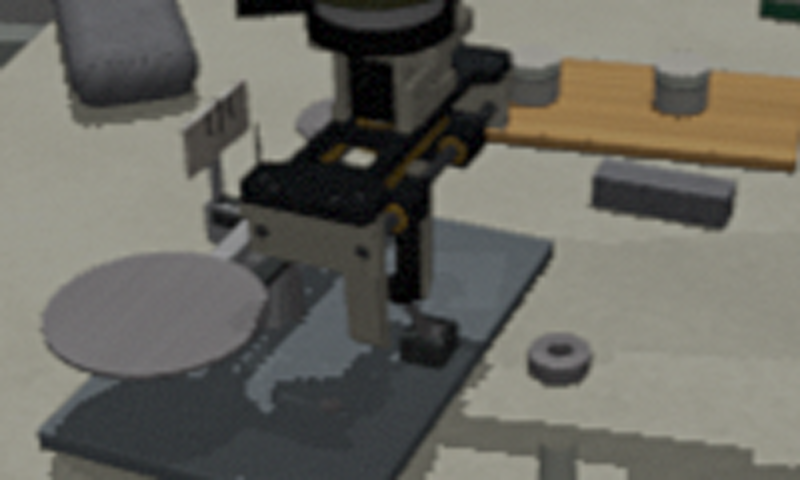

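Lever is at its stop with 16 N of reaction, and the ring is still at side pixel (290,212). Now I'll fetch the ring.

{"api": "servo_tool", "payload": {
  "targets": "0.05 -0.008 -0.05 0 0 0 0;0.05 -0.008 -0.05 0.25 0 0 0;0.05 -0.008 -0.05 0.25 0 0 0;-0.3 -0.335 -0.269 0.25 0 0 0;-0.3 -0.335 -0.269 0.25 0 0 0;-0.3 -0.335 -0.269 0.25 0 0 0;-0.3 -0.335 -0.269 0 0 0 0;-0.3 -0.335 -0.269 -0.15 0 0 0;-0.3 -0.335 -0.269 -0.244 0 0 0;-0.3 -0.335 -0.269 -0.244 0 0 0"
}}

```text
t: 4.78
eef_pos: [0.4278, 0.0187, 0.0276]
ee_rot: [[-0.984, 0.176, -0.002], [0.176, 0.984, 0.001], [0.002, 0.0, -1.0]]
wrist_force: [0.1, 0.2, -0.3]
opening: 0.0602
gripper_force: 0.0
```

{"api": "servo_tool", "payload": {
  "targets": "0.6 0 0 0 0 0 0;0.6 0 0 0 0 0 0;0.6 0 0 0 0 0 0;0.6 0 0 0 0 0 0"
}}

```text
t: 5.28
eef_pos: [0.4287, 0.018, 0.0297]
ee_rot: [[-0.984, 0.177, 0.001], [0.177, 0.984, 0.0], [-0.001, 0.0, -1.0]]
wrist_force: [-0.4, 0.7, 1.9]
opening: 0.0367
gripper_force: 30.0
```

{"api": "servo_tool", "payload": {
  "targets": "0.6 0 0 0.25 0 0 0;0.6 0 0 0.5 0 0 0;0.6 0 0 0.6 0 0 0;0.6 0.2 -0.15 0.6 0 0 0;0.6 0.4 -0.3 0.6 0 0 0;0.6 0.627 -0.472 0.6 0 0 0;0.6 0.627 -0.472 0.6 0 0 0;0.6 0.627 -0.472 0.6 0 0 0;0.6 0.627 -0.472 0.6 0 0 0"
}}

```text
t: 6.4
eef_pos: [0.5841, -0.0991, 0.1795]
ee_rot: [[-0.984, 0.176, 0.0], [0.176, 0.984, 0.0], [-0.0, 0.0, -1.0]]
wrist_force: [-1.2, 0.5, 0.2]
opening: 0.0362
gripper_force: 30.0
```

Run:
```python
from h import *
from workcell import readout
c=snap("side");d=snap("top");s=readout.state();print(s["eef_pos"],s["opening"],s["gripper_force"],proj(c,[.5848,-.1006,.123]),proj(c,[.5848,-.1006,.092]))
save(c,"s3",(180,70,300,170),6)
np.savez("s3.npz",**c)
```

```text
[ 0.58433489 -0.09905803  0.17986295] 0.03653210420751228 29.999819844961166 [236.94336233 143.89679795] [237.5085805  154.87937777]
```

View pics/s3.png

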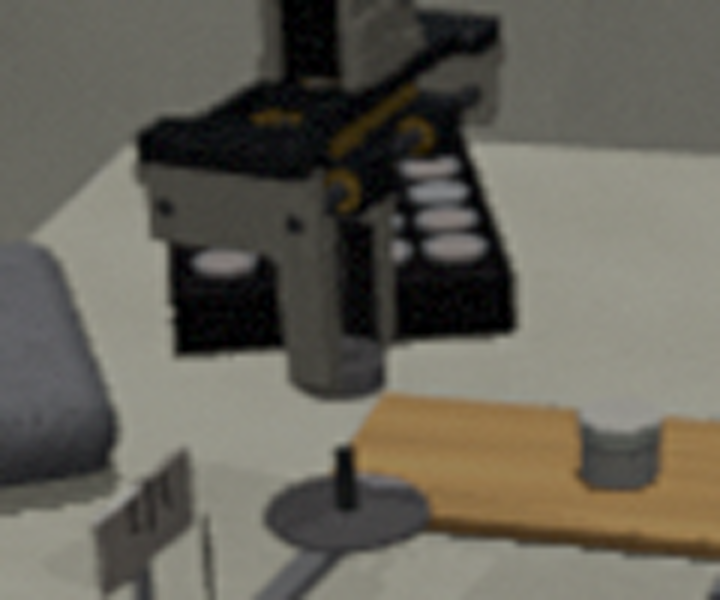

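The side crop shows the ring held level, centred at (338,380), directly over the post top at (344,450). They are aligned to about 1 mm.

{"api": "servo_tool", "payload": {
  "targets": "0.6 0 0 -0.08 0 0 0;0.6 0 0 -0.12 0 0 0;0.6 0 0 -0.15 0 0 0;0.6 0 0 -0.17 0 0 0;0.6 0 0 -0.17 0 0 0"
}}

```text
t: 7.12
eef_pos: [0.5847, -0.1, 0.1362]
ee_rot: [[-0.984, 0.177, -0.001], [0.177, 0.984, 0.0], [0.001, 0.0, -1.0]]
wrist_force: [-0.5, -0.9, -0.2]
opening: 0.0367
gripper_force: 30.0
```

{"api": "servo_tool", "payload": {
  "targets": "0.6 0 0 -0.02 0 0 0;0.6 0 0 -0.04 0 0 0;0.6 0 0 -0.054 0 0 0;0.6 0 0 -0.054 0 0 0;-0.1 0 0 -0.054 0 0 0;-0.1 0 0 -0.054 0 0 0;-0.1 0 0 -0.054 0 0 0;-0.1 0 0 0.1 0 0 0;-0.1 0 0 0.25 0 0 0;-0.1 0 0 0.25 0 0 0"
}}

```text
t: 8.38
eef_pos: [0.5872, -0.1006, 0.2037]
ee_rot: [[-0.984, 0.177, 0.007], [0.177, 0.984, -0.002], [-0.007, -0.001, -1.0]]
wrist_force: [1.2, 0.1, -0.7]
opening: 0.051
gripper_force: 0.0
```

Run:
```python
from h import *
c=snap("side");save(c,"s4",(150,90,350,240),4)
d=snap("top");np.savez("t4.npz",**d);np.savez("s4.npz",**c)
```

```text
(no output)
```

View pics/s4.png

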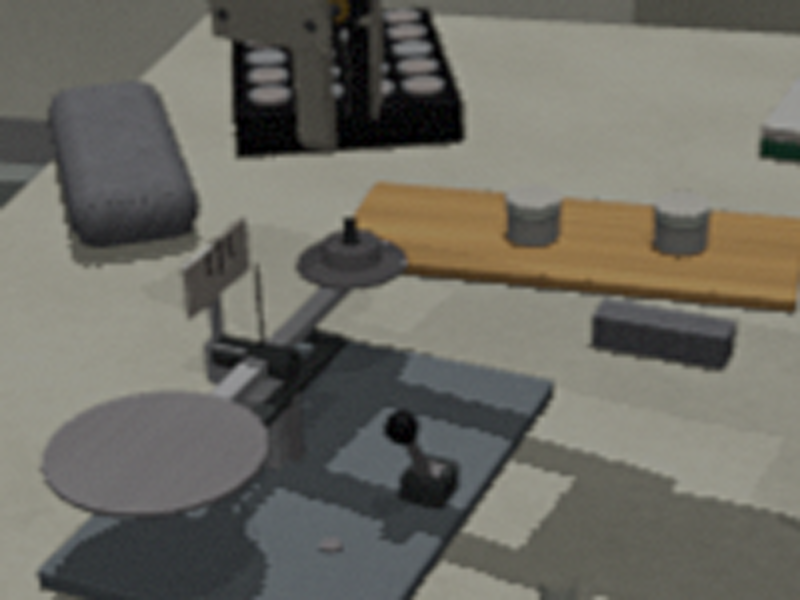

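The ring is seated flat on the disc at crop (350,250) with the post through it, and the beam is level. Both pots are unmoved, and the lever is fully left with the knob at (402,428). Next is the near pot.

{"api": "servo_tool", "payload": {
  "targets": "-0.61 -0.765 -0.888 0 0 0 0;-0.61 -0.765 -0.888 0 0 0 0;-0.61 -0.765 -0.888 0 0 0 0;-0.61 -0.765 -0.888 0 0 0 0;-0.61 -0.765 -0.888 0 0 0 0;-0.61 -0.765 -0.888 0 0 0 0;-0.61 -0.765 -0.888 -0.25 0 0 0;-0.61 -0.765 -0.888 -0.45 0 0 0;-0.61 -0.765 -0.888 -0.62 0 0 0;-0.61 -0.765 -0.888 -0.62 0 0 0"
}}

```text
t: 9.72
eef_pos: [0.3928, -0.3196, 0.0407]
ee_rot: [[-0.984, 0.176, -0.003], [0.176, 0.984, 0.004], [0.004, 0.003, -1.0]]
wrist_force: [-0.0, -0.1, 0.8]
opening: 0.0746
gripper_force: 0.0
```

{"api": "servo_tool", "payload": {
  "targets": "0.6 0 0 0 0 0 0;0.6 0 0 0 0 0 0;0.6 0 0 0 0 0 0;0.6 0 0 0 0 0 0;0.6 0 0 0.25 0 0 0;0.6 0 0 0.5 0 0 0;0.6 0 0 0.6 0 0 0;0.6 0 0 0.6 0 0 0"
}}

```text
t: 10.72
eef_pos: [0.3948, -0.3232, 0.1968]
ee_rot: [[-0.984, 0.177, 0.004], [0.177, 0.984, -0.004], [-0.004, -0.003, -1.0]]
wrist_force: [0.5, 0.0, -1.2]
opening: 0.0414
gripper_force: 30.0
```

{"api": "servo_tool", "payload": {
  "targets": "0.6 0.1 0.2 0.19 0 0 0;0.6 0.2 0.4 0.19 0 0 0;0.6 0.35 0.7 0.19 0 0 0;0.6 0.45 0.9 0.19 0 0 0;0.6 0.45 0.9 0.19 0 0 0;0.6 0.45 0.9 0.19 0 0 0"
}}

```text
t: 11.48
eef_pos: [0.5055, -0.0963, 0.2396]
ee_rot: [[-0.985, 0.174, -0.003], [0.174, 0.985, 0.001], [0.003, -0.0, -1.0]]
wrist_force: [0.9, -0.4, -0.7]
opening: 0.0415
gripper_force: 30.0
```

{"api": "servo_tool", "payload": {
  "targets": "0.6 0.2 0.4 0 0 0 0;0.6 0.35 0.7 0 0 0 0;0.6 0.485 0.932 0 0 0 0;0.6 0.485 0.932 0 0 0 0;0.6 0.485 0.932 0 0 0 0;0.6 0.485 0.932 -0.2 0 0 0;0.6 0.485 0.932 -0.3 0 0 0;0.6 0.485 0.932 -0.3 0 0 0"
}}

```text
t: 12.48
eef_pos: [0.6253, 0.1332, 0.163]
ee_rot: [[-0.984, 0.179, -0.007], [0.179, 0.984, -0.002], [0.006, -0.003, -1.0]]
wrist_force: [0.2, 0.5, -0.6]
opening: 0.0415
gripper_force: 30.0
```

Run:
```python
from h import *
from workcell import readout
c=snap("side");s=readout.state();print(s["eef_pos"],s["opening"],s["gripper_force"]);print(proj(c,[.6272,.1356,.091]),proj(c,[.6272,.1356,.16]))
save(c,"s5",(120,90,280,210),5)
```

```text
[0.62663407 0.13368968 0.16549163] 0.04143447551851184 29.999564588069916
[188.37533319 202.84198167] [184.73105666 174.50898368]
```

View pics/s5.png

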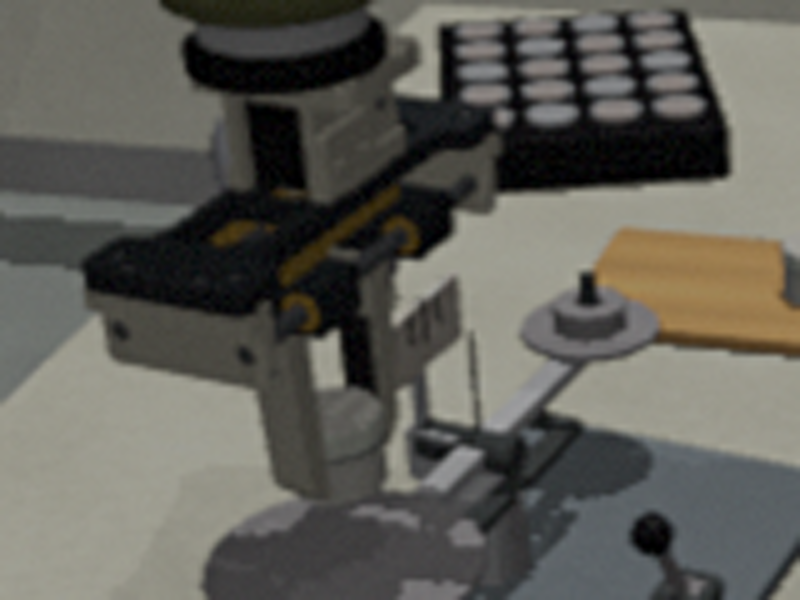

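The pot hangs upright over the pan at crop (335,470), and the beam is level. I'll lower it.

{"api": "servo_tool", "payload": {
  "targets": "0.6 0.006 0 -0.06 0 0 0;0.6 0.006 0 -0.11 0 0 0;0.6 0.006 0 -0.14 0 0 0;0.6 0.006 0 -0.164 0 0 0;0.6 0.006 0 -0.164 0 0 0;0.6 0.006 0 -0.164 0 0 0"
}}

```text
t: 13.28
eef_pos: [0.6291, 0.1361, 0.126]
ee_rot: [[-0.984, 0.176, 0.001], [0.176, 0.984, 0.0], [-0.001, 0.0, -1.0]]
wrist_force: [-0.9, -0.5, -1.8]
opening: 0.0415
gripper_force: 30.0
```

{"api": "servo_tool", "payload": {
  "targets": "0.3 0 0 -0.002 0 0 0;0 0 0 -0.002 0 0 0;-0.4 0 0 -0.002 0 0 0;-0.4 0 0 -0.002 0 0 0;-0.4 0 0 0.1 0 0 0;-0.4 0 0 0.3 0 0 0;-0.4 0 0 0.45 0 0 0;-0.4 0 0 0.45 0 0 0"
}}

```text
t: 14.28
eef_pos: [0.6311, 0.1363, 0.2433]
ee_rot: [[-0.984, 0.176, 0.008], [0.177, 0.984, 0.001], [-0.008, 0.002, -1.0]]
wrist_force: [0.7, -0.2, -0.5]
opening: 0.0652
gripper_force: 0.0
```

{"api": "servo_tool", "payload": {
  "targets": "0.05 -0.48 -0.26 0 0 0 0;0.05 -0.48 -0.26 0 0 0 0;0.05 -0.48 -0.26 0 0 0 0;0.05 -0.48 -0.26 0 0 0 0;0.05 -0.48 -0.26 -0.2 0 0 0;0.05 -0.48 -0.26 -0.4 0 0 0;0.05 -0.48 -0.26 -0.578 0 0 0;0.05 -0.48 -0.26 -0.578 0 0 0"
}}

```text
t: 15.28
eef_pos: [0.5067, 0.0714, 0.0898]
ee_rot: [[-0.984, 0.176, -0.008], [0.176, 0.984, -0.0], [0.007, -0.001, -1.0]]
wrist_force: [-0.4, 0.3, 0.1]
opening: 0.044
gripper_force: 0.0
```

Run:
```python
from h import *
c=snap("side");np.savez("s6.npz",**c)
d=snap("top");np.savez("t6.npz",**d)
a=cv2.resize(c["color"][100:220,140:300,::-1],None,fx=3,fy=3);b=cv2.resize(d["color"][115:235,160:240,::-1],None,fx=3,fy=3)
cv2.imwrite("pics/s6.png",np.hstack([a,b]))
print(proj(c,[.6272,.1356,.126]),proj(d,[.6272,.1356,.126]))
```

```text
[186.56361231 188.76375441] [195.98506571 146.06745389]
```

View pics/s6.png

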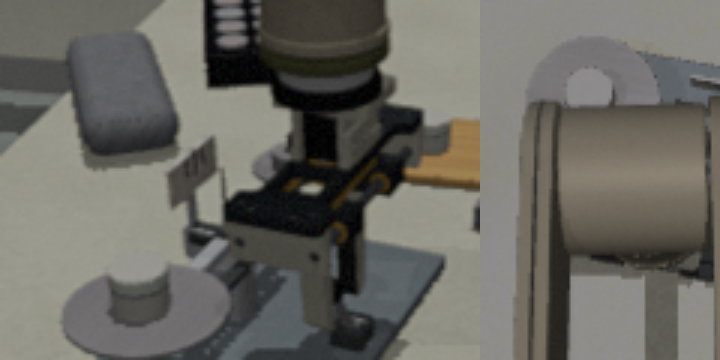

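The pot stands at side crop (139,267), that is pixel (186.3,189). That matches the pan centre prediction (186.6,188.8). I'll free the beam.

{"api": "servo_tool", "payload": {
  "targets": "0.05 -0.012 -0.067 0 0 0 0;0.05 -0.024 -0.134 0 0 0 0;0.05 -0.036 -0.2 0 0 0 0;0.05 -0.048 -0.268 0 0 0 0;0.05 -0.054 -0.3 0 0 0 0;0.05 -0.06 -0.335 0 0 0 0;0.05 -0.06 -0.335 0 0 0 0;0.05 -0.06 -0.335 0 0 0 0"
}}

```text
t: 16.38
eef_pos: [0.494, -0.011, 0.0935]
ee_rot: [[-0.984, 0.176, 0.0], [0.176, 0.984, 0.004], [0.0, 0.004, -1.0]]
wrist_force: [1.7, 10.1, -0.4]
opening: 0.0444
gripper_force: 4.4
```

{"api": "servo_tool", "payload": {
  "targets": "0.05 0.01 0.06 0 0 0 0;0.05 0.01 0.06 0 0 0 0;0.05 0.01 0.06 0 0 0 0;0.05 0.01 0.06 0 0 0 0;0.05 0.01 0.06 0 0 0 0;0.05 0.01 0.06 0 0 0 0;0.05 0.01 0.06 0 0 0 0;0.05 0.01 0.06 0 0 0 0;0.05 0.01 0.06 0 0 0 0;0.05 0.01 0.06 0 0 0 0"
}}

```text
t: 17.62
eef_pos: [0.4964, 0.0022, 0.0937]
ee_rot: [[-0.984, 0.177, 0.0], [0.177, 0.984, -0.0], [-0.0, -0.0, -1.0]]
wrist_force: [-0.2, 0.5, -0.4]
opening: 0.044
gripper_force: 0.0
```

```bash
cat >> h.py <<'E'
def potpix(c):
    # white pot/pan area in side view: lowest row of pan and top row of pot within fixed window, via difference from the arrested picture
    g=cv2.cvtColor(c["color"],cv2.COLOR_RGB2GRAY)
    return g
def shift(c0,c1,box):
    x0,y0,x1,y1=box;t=potpix(c0)[y0:y1,x0:x1]
    r=cv2.matchTemplate(potpix(c1)[y0-12:y1+12,x0-12:x1+12],t,cv2.TM_CCOEFF_NORMED);_,m,_,p=cv2.minMaxLoc(r);return p[0]-12,p[1]-12,round(m,3)
E
python3 - <<'E'
from h import *
A=dict(np.load("s6.npz"));b=(172,180,200,212)
for z in(.126+.0144,.126-.0144): 
    c=A;print("pred",proj(A,[.6272,.1356,z])-proj(A,[.6272,.1356,.126]))
for i in range(8):
    c=snap("side");print(shift(A,c,b))
np.savez("s7.npz",**c);save(c,"s7",(140,100,300,220),5)
E
```

```text
pred [-0.76716108 -5.96566652]
pred [0.75432396 5.8633248 ]
(0, 7, 0.958)
(0, 7, 0.958)
(0, 7, 0.958)
(0, 7, 0.958)
(0, 7, 0.958)
(0, 7, 0.958)
(0, 7, 0.958)
(0, 7, 0.959)
```

{"api": "servo_tool", "payload": {
  "targets": "0.05 0 0 0 0 0 0;0.05 0 0 0 0 0 0;0.05 0 0 0 0 0 0;0.05 0 0 0 0 0 0;0.05 0 0 0 0 0 0;0.05 0 0 0 0 0 0;0.05 0 0 0 0 0 0;0.05 0 0 0 0 0 0;0.05 0 0 0 0 0 0;0.05 0 0 0 0 0 0"
}}

```text
t: 19.27
eef_pos: [0.4964, 0.0022, 0.0936]
ee_rot: [[-0.984, 0.177, -0.0], [0.177, 0.984, 0.0], [0.0, 0.0, -1.0]]
wrist_force: [-0.0, -0.2, -0.2]
opening: 0.0441
gripper_force: 0.0
```

Run:
```python
from h import *
A=dict(np.load("s6.npz"));c=snap("side");print(shift(A,c,(172,180,200,212)));save(c,"s8",(140,100,300,220),4)
```

```text
(0, 7, 0.958)
```

View pics/s8.png

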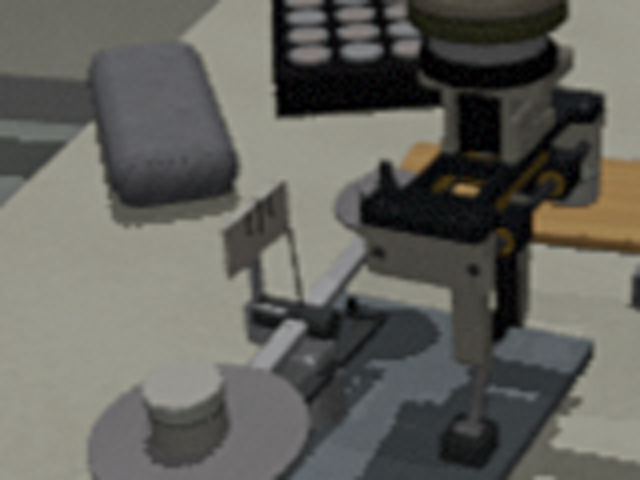

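The pan has sunk (pot at (183,385), ring disc raised, pointer to the left) and is steady, so pot 1 is heavier and goes back on the board. I'll arrest the beam first.

{"api": "servo_tool", "payload": {
  "targets": "0.05 0.012 0.067 0 0 0 0;0.05 0.024 0.134 0 0 0 0;0.05 0.036 0.2 0 0 0 0;0.05 0.048 0.268 0 0 0 0;0.05 0.054 0.3 0 0 0 0;0.05 0.061 0.338 0 0 0 0;0.05 0.061 0.338 0 0 0 0;0.05 0.061 0.338 0 0 0 0"
}}

```text
t: 20.32
eef_pos: [0.5108, 0.0838, 0.0931]
ee_rot: [[-0.984, 0.177, -0.003], [0.177, 0.984, -0.006], [0.002, -0.006, -1.0]]
wrist_force: [-3.7, -16.7, 1.3]
opening: 0.0443
gripper_force: 7.7
```

{"api": "servo_tool", "payload": {
  "targets": "0.05 -0.01 -0.06 0 0 0 0;0.05 -0.01 -0.06 0 0 0 0;0.05 -0.01 -0.06 0.2 0 0 0;0.05 -0.01 -0.06 0.45 0 0 0;0.05 -0.01 -0.06 0.6 0 0 0;-0.4 -0.01 -0.06 0.6 0 0 0;-0.4 -0.01 -0.06 0.6 0 0 0"
}}

```text
t: 21.2
eef_pos: [0.5088, 0.0721, 0.2428]
ee_rot: [[-0.984, 0.176, -0.001], [0.176, 0.984, 0.0], [0.001, 0.0, -1.0]]
wrist_force: [-1.0, 0.1, -0.7]
opening: 0.0596
gripper_force: 0.0
```

Run:
```python
from h import *
from workcell import readout
A=dict(np.load("s6.npz"));c=snap("side");d=snap("top");print(shift(A,c,(172,180,200,212)),readout.state()["eef_pos"])
np.savez("s9.npz",**c)
B=dict(np.load("s4.npz"));g=(275,135,292,155);print("pot far moved?",shift(B,c,g))
# knob: dark blob near expected positions
for y in(.0355,.030): 
    z=.022+np.sqrt(.068**2-y*y); print(y,proj(c,[.5027+.1771*y,.0361+.9842*y,z]))
v=c["color"].max(2);w=(v[180:212,240:270]<25);ys,xs=np.nonzero(w);print(len(xs),xs.mean()+240,ys.mean()+180)
```

```text
(0, 0, 0.999) [0.50815864 0.07193017 0.24164164]
pot far moved? (0, 0, 0.999)
0.0355 [249.91335904 197.10789545]
0.03 [250.89693765 194.71108527]
54 252.05555555555554 199.42592592592592
```

{"api": "servo_tool", "payload": {
  "targets": "-0.6 0.478 0.258 0 0 0 0;-0.6 0.478 0.258 0 0 0 0;-0.6 0.478 0.258 0 0 0 0;-0.6 0.478 0.258 0 0 0 0;-0.6 0.478 0.258 -0.2 0 0 0;-0.6 0.478 0.258 -0.38 0 0 0;-0.6 0.478 0.258 -0.474 0 0 0;-0.6 0.478 0.258 -0.474 0 0 0"
}}

```text
t: 22.3
eef_pos: [0.6259, 0.1353, 0.1232]
ee_rot: [[-0.984, 0.177, -0.004], [0.177, 0.984, -0.001], [0.004, -0.002, -1.0]]
wrist_force: [-0.8, -0.8, 0.3]
opening: 0.0744
gripper_force: 0.0
```

{"api": "servo_tool", "payload": {
  "targets": "0.6 0 0 0 0 0 0;0.6 0 0 0 0 0 0;0.6 0 0 0 0 0 0;0.6 0 0 0 0 0 0;0.6 0 0 0.2 0 0 0;0.6 0 0 0.4 0 0 0;0.6 0 0 0.47 0 0 0;0.6 0 0 0.47 0 0 0"
}}

```text
t: 23.3
eef_pos: [0.6293, 0.1364, 0.2437]
ee_rot: [[-0.984, 0.177, 0.002], [0.177, 0.984, 0.0], [-0.002, 0.001, -1.0]]
wrist_force: [0.5, 0.1, -2.0]
opening: 0.0415
gripper_force: 30.0
```

{"api": "servo_tool", "payload": {
  "targets": "0.6 -0.12 -0.23 0 0 0 0;0.6 -0.24 -0.46 0 0 0 0;0.6 -0.36 -0.69 0 0 0 0;0.6 -0.48 -0.916 0 0 0 0;0.6 -0.48 -0.916 0 0 0 0;0.6 -0.48 -0.916 0 0 0 0"
}}

```text
t: 24.05
eef_pos: [0.5077, -0.0928, 0.2406]
ee_rot: [[-0.984, 0.178, -0.003], [0.178, 0.984, 0.001], [0.003, 0.001, -1.0]]
wrist_force: [0.2, 0.1, -0.6]
opening: 0.0416
gripper_force: 30.0
```

{"api": "servo_tool", "payload": {
  "targets": "0.6 -0.12 -0.23 0 0 0 0;0.6 -0.24 -0.46 0 0 0 0;0.6 -0.36 -0.69 0 0 0 0;0.6 -0.46 -0.917 0 0 0 0;0.6 -0.46 -0.917 0 0 0 0;0.6 -0.46 -0.917 0 0 0 0;0.6 -0.46 -0.917 -0.25 0 0 0;0.6 -0.46 -0.917 -0.5 0 0 0;0.6 -0.46 -0.917 -0.6 0 0 0;0.6 -0.46 -0.917 -0.6 0 0 0"
}}

```text
t: 25.3
eef_pos: [0.3933, -0.3184, 0.0898]
ee_rot: [[-0.985, 0.174, -0.004], [0.174, 0.985, 0.005], [0.005, 0.004, -1.0]]
wrist_force: [-0.0, 0.4, -0.0]
opening: 0.0413
gripper_force: 30.0
```

Run:
```python
from h import *
from workcell import readout
s=readout.state();print(s["eef_pos"],s["opening"]);c=snap("side");save(c,"s10",(230,80,350,170),5)
```

```text
[ 0.39334156 -0.31840972  0.08981623] 0.04132568212712058
```

View pics/s10.png

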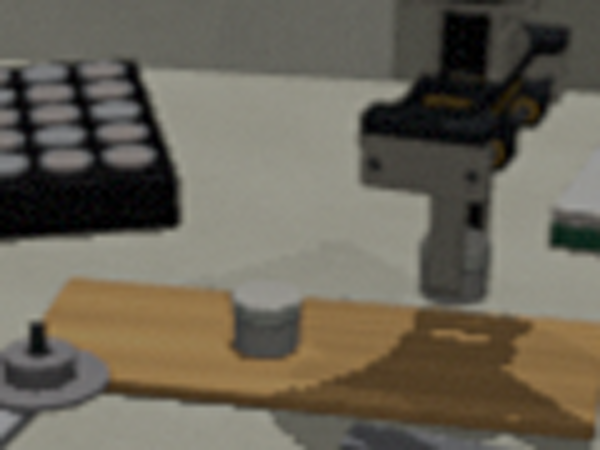

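The pot is held upright over the board at (455,275), and the far pot is in place at (267,320). I'll set this one down.

{"api": "servo_tool", "payload": {
  "targets": "0.6 0 0 -0.1 0 0 0;0.6 0 0 -0.16 0 0 0;0.6 0 0 -0.186 0 0 0;0.6 0 0 -0.188 0 0 0;0.6 0 0 -0.188 0 0 0"
}}

```text
t: 25.98
eef_pos: [0.394, -0.3224, 0.0463]
ee_rot: [[-0.984, 0.177, 0.001], [0.177, 0.984, -0.001], [-0.001, -0.001, -1.0]]
wrist_force: [0.5, 0.3, -0.4]
opening: 0.0415
gripper_force: 30.0
```

{"api": "servo_tool", "payload": {
  "targets": "0.3 0 0 -0.002 0 0 0;0 0 0 -0.002 0 0 0;-0.5 0 0 -0.002 0 0 0;-0.5 0 0 -0.002 0 0 0;-0.5 0 0 0.1 0 0 0;-0.5 0 0 0.3 0 0 0;-0.5 0 0 0.5 0 0 0;-0.5 0 0 0.6 0 0 0;-0.5 0 0 0.6 0 0 0"
}}

```text
t: 27.1
eef_pos: [0.3948, -0.3232, 0.1982]
ee_rot: [[-0.984, 0.177, 0.004], [0.177, 0.984, -0.004], [-0.004, -0.003, -1.0]]
wrist_force: [0.2, -0.2, -0.3]
opening: 0.0701
gripper_force: 0.0
```

Run:
```python
from h import *
from workcell import readout
s=readout.state();print(s["eef_pos"],s["opening"]);c=snap("side");d=snap("top")
B=dict(np.load("s4.npz"));print("near",shift(B,c,(311,138,330,155)),"far",shift(B,c,(275,135,292,155)))
B=dict(np.load("top0.npz"));print("far top",shift(B,d,(348,185,374,210)))
a=cv2.resize(c["color"][130:240,130:350,::-1],None,fx=3.6,fy=3.6);cv2.imwrite("pics/s11.png",a)
```

```text
[ 0.39476985 -0.32319171  0.19819891] 0.07012909196777328
near (0, -5, 0.741) far (0, 0, 0.993)
far top (0, 0, 0.99)
```

{"api": "servo_tool", "payload": {
  "targets": "-0.6 0.2 0.03 0.1 0 0 0;-0.6 0.442 0.03 0.1 0 0 0;-0.6 0.442 0.03 0.1 0 0 0;-0.6 0.442 0.03 0.1 0 0 0"
}}

```text
t: 27.7
eef_pos: [0.503, -0.3138, 0.218]
ee_rot: [[-0.984, 0.176, -0.004], [0.176, 0.984, 0.002], [0.004, 0.002, -1.0]]
wrist_force: [-0.3, 0.5, 0.5]
opening: 0.0743
gripper_force: 0.0
```

Run:
```python
from h import *
c=snap("side")
B=dict(np.load("s4.npz"));print("near",shift(B,c,(311,138,330,155)),"far",shift(B,c,(275,135,292,155)))
cv2.imwrite("pics/s12.png",cv2.resize(c["color"][90:210,190:350,::-1],None,fx=5,fy=5))
```

```text
near (0, 0, 0.97) far (8, -2, 0.726)
```

View pics/s12.png

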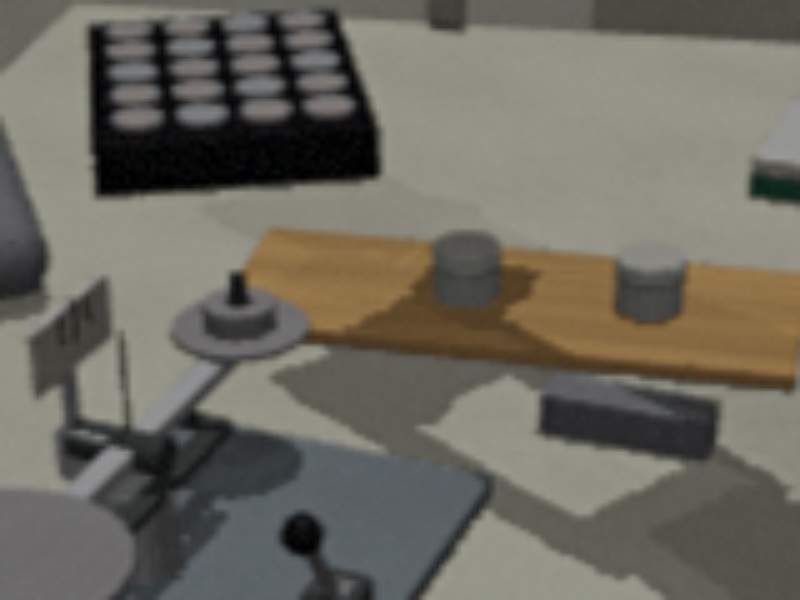

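Pot 1 stands upright on the board at (650,285) and pot 3 is at (467,270). The apparent shift was only shadow. The ring is on its post. I'll grasp the second pot.

{"api": "servo_tool", "payload": {
  "targets": "-0.6 0 0 -0.25 0 0 0;-0.6 0 0 -0.45 0 0 0;-0.6 0 0 -0.6 0 0 0;-0.6 0 0 -0.704 0 0 0;-0.6 0 0 -0.704 0 0 0;0.6 0 0 -0.704 0 0 0;0.6 0 0 -0.704 0 0 0;0.6 0 0 -0.704 0 0 0;0.6 0 0 -0.704 0 0 0"
}}

```text
t: 28.88
eef_pos: [0.5046, -0.3149, 0.0456]
ee_rot: [[-0.984, 0.177, 0.001], [0.177, 0.984, -0.001], [-0.001, -0.001, -1.0]]
wrist_force: [-0.6, -0.0, 3.9]
opening: 0.0413
gripper_force: 30.0
```

{"api": "servo_tool", "payload": {
  "targets": "0.6 0 0 0.25 0 0 0;0.6 0 0 0.5 0 0 0;0.6 0 0 0.75 0 0 0;0.6 0 0 0.79 0 0 0;0.6 0.12 0.22 0.79 0 0 0;0.6 0.2 0.44 0.79 0 0 0;0.6 0.24 0.66 0.79 0 0 0;0.6 0.24 0.9 0.79 0 0 0;0.6 0.24 0.9 0.79 0 0 0;0.6 0.24 0.9 0.79 0 0 0"
}}

```text
t: 30.12
eef_pos: [0.5638, -0.0895, 0.2412]
ee_rot: [[-0.984, 0.176, -0.001], [0.176, 0.984, -0.0], [0.001, -0.0, -1.0]]
wrist_force: [-0.1, 0.6, -0.5]
opening: 0.0413
gripper_force: 30.0
```

{"api": "servo_tool", "payload": {
  "targets": "0.6 0.06 0.22 0 0 0 0;0.6 0.12 0.44 0 0 0 0;0.6 0.2 0.68 0 0 0 0;0.6 0.256 0.902 0 0 0 0;0.6 0.256 0.902 0 0 0 0;0.6 0.256 0.902 0 0 0 0;0.6 0.256 0.902 -0.2 0 0 0;0.6 0.256 0.902 -0.3 0 0 0;0.6 0.256 0.902 -0.3 0 0 0;0.6 0.256 0.902 -0.3 0 0 0"
}}

```text
t: 31.38
eef_pos: [0.629, 0.1347, 0.1688]
ee_rot: [[-0.984, 0.178, 0.002], [0.178, 0.984, 0.0], [-0.002, 0.0, -1.0]]
wrist_force: [-0.3, -0.2, 0.1]
opening: 0.0412
gripper_force: 30.0
```

Run:
```python
from h import *
from workcell import readout
s=readout.state();print(s["eef_pos"],s["opening"]);c=snap("side");save(c,"s13",(120,90,280,210),5)
A=cv2.resize(cv2.imread("pics/s5.png",0),(160,120),interpolation=cv2.INTER_AREA)
g=cv2.cvtColor(c["color"],cv2.COLOR_RGB2GRAY)[90:210,120:280]
t=A[70:102,58:80]
r=cv2.matchTemplate(g[60:112,48:90],t,cv2.TM_CCOEFF_NORMED);_,m,_,p=cv2.minMaxLoc(r);print("pot vs s5",p[0]-10,p[1]-10,m)
A6=dict(np.load("s4.npz"));print("ring",shift(A6,c,(224,140,252,163)))
```

```text
[0.62899954 0.13466769 0.16875497] 0.04124859712404062
pot vs s5 -2 -2 0.9325916171073914
ring (0, 0, 0.889)
```

{"api": "servo_tool", "payload": {
  "targets": "0.6 -0.004 0.002 -0.06 0 0 0;0.6 -0.004 0.002 -0.11 0 0 0;0.6 -0.004 0.002 -0.14 0 0 0;0.6 -0.004 0.002 -0.166 0 0 0;0.6 -0.004 0.002 -0.166 0 0 0;0.6 -0.004 0.002 -0.166 0 0 0"
}}

```text
t: 32.17
eef_pos: [0.6273, 0.1365, 0.126]
ee_rot: [[-0.984, 0.177, 0.0], [0.177, 0.984, -0.0], [-0.0, 0.0, -1.0]]
wrist_force: [-0.1, 0.4, -0.3]
opening: 0.0415
gripper_force: 30.0
```

{"api": "servo_tool", "payload": {
  "targets": "0.3 0 0 -0.002 0 0 0;0 0 0 -0.002 0 0 0;-0.4 0 0 -0.002 0 0 0;-0.4 0 0 -0.002 0 0 0;-0.4 0 0 0.1 0 0 0;-0.4 0 0 0.3 0 0 0;-0.4 0 0 0.45 0 0 0;-0.4 0 0 0.45 0 0 0"
}}

```text
t: 33.17
eef_pos: [0.6294, 0.1368, 0.2432]
ee_rot: [[-0.984, 0.177, 0.008], [0.177, 0.984, 0.001], [-0.008, 0.002, -1.0]]
wrist_force: [-0.4, 0.1, -0.4]
opening: 0.0649
gripper_force: 0.0
```

Run:
```python
from h import *
from workcell import readout
c=snap("side");s=readout.state();print(s["eef_pos"])
A=dict(np.load("s6.npz"));print("pot vs first weighing",shift(A,c,(172,180,200,212)))
A=dict(np.load("s4.npz"));print("near pot",shift(A,c,(311,138,330,155)))
```

```text
[0.62823402 0.13665195 0.24034925]
pot vs first weighing (1, 0, 0.755)
near pot (0, 0, 0.977)
```

{"api": "servo_tool", "payload": {
  "targets": "0.05 -0.472 -0.262 0 0 0 0;0.05 -0.472 -0.262 0 0 0 0;0.05 -0.472 -0.262 0 0 0 0;0.05 -0.472 -0.262 0 0 0 0;0.05 -0.472 -0.262 -0.2 0 0 0;0.05 -0.472 -0.262 -0.4 0 0 0;0.05 -0.472 -0.262 -0.578 0 0 0;0.05 -0.472 -0.262 -0.578 0 0 0"
}}

```text
t: 34.22
eef_pos: [0.5068, 0.0714, 0.0896]
ee_rot: [[-0.984, 0.176, -0.008], [0.176, 0.984, -0.0], [0.008, -0.002, -1.0]]
wrist_force: [-0.3, 0.6, 0.5]
opening: 0.0437
gripper_force: 0.0
```

Run:
```python
from h import *
from workcell import readout
c=snap("side");np.savez("s14.npz",**c);print(readout.state()["eef_pos"])
A=dict(np.load("s6.npz"));print("pot vs first weighing",shift(A,c,(172,180,200,212)))
```

```text
[0.50876238 0.07143487 0.09253397]
pot vs first weighing (0, 0, 0.981)
```

The pot is centred on the pan, so I'll free the beam.

{"api": "servo_tool", "payload": {
  "targets": "0.05 -0.012 -0.067 0 0 0 0;0.05 -0.024 -0.134 0 0 0 0;0.05 -0.036 -0.2 0 0 0 0;0.05 -0.048 -0.268 0 0 0 0;0.05 -0.054 -0.3 0 0 0 0;0.05 -0.06 -0.335 0 0 0 0;0.05 -0.06 -0.335 0 0 0 0;0.05 -0.06 -0.335 0 0 0 0"
}}

```text
t: 35.28
eef_pos: [0.4943, -0.011, 0.0935]
ee_rot: [[-0.984, 0.176, 0.0], [0.176, 0.984, 0.003], [0.0, 0.003, -1.0]]
wrist_force: [2.2, 10.0, -0.6]
opening: 0.0443
gripper_force: 4.3
```

{"api": "servo_tool", "payload": {
  "targets": "0.05 0.01 0.06 0 0 0 0;0.05 0.01 0.06 0 0 0 0;0.05 0.01 0.06 0 0 0 0;0.05 0.01 0.06 0 0 0 0;0.05 0.01 0.06 0 0 0 0;0.05 0.01 0.06 0 0 0 0;0.05 0.01 0.06 0 0 0 0;0.05 0.01 0.06 0 0 0 0;0.05 0.01 0.06 0 0 0 0;0.05 0.01 0.06 0 0 0 0"
}}

```text
t: 36.52
eef_pos: [0.4966, 0.0022, 0.0936]
ee_rot: [[-0.984, 0.177, -0.0], [0.177, 0.984, -0.0], [0.0, -0.0, -1.0]]
wrist_force: [0.5, 0.0, -1.4]
opening: 0.0442
gripper_force: 0.0
```

{"api": "servo_tool", "payload": {
  "targets": "0.05 0 0 0 0 0 0;0.05 0 0 0 0 0 0;0.05 0 0 0 0 0 0;0.05 0 0 0 0 0 0;0.05 0 0 0 0 0 0;0.05 0 0 0 0 0 0;0.05 0 0 0 0 0 0;0.05 0 0 0 0 0 0;0.05 0 0 0 0 0 0;0.05 0 0 0 0 0 0"
}}

```text
t: 37.78
eef_pos: [0.4966, 0.0022, 0.0936]
ee_rot: [[-0.984, 0.177, -0.0], [0.177, 0.984, -0.0], [0.0, -0.0, -1.0]]
wrist_force: [-0.2, -0.3, -0.1]
opening: 0.044
gripper_force: 0.0
```

Run:
```python
from h import *
A=dict(np.load("s14.npz"))
for i in range(5): c=snap("side");print(shift(A,c,(172,180,200,212)))
save(c,"s15",(140,100,300,220),4)
```

```text
(1, -8, 0.95)
(1, -8, 0.95)
(1, -8, 0.95)
(1, -8, 0.95)
(1, -8, 0.95)
```

View pics/s15.png

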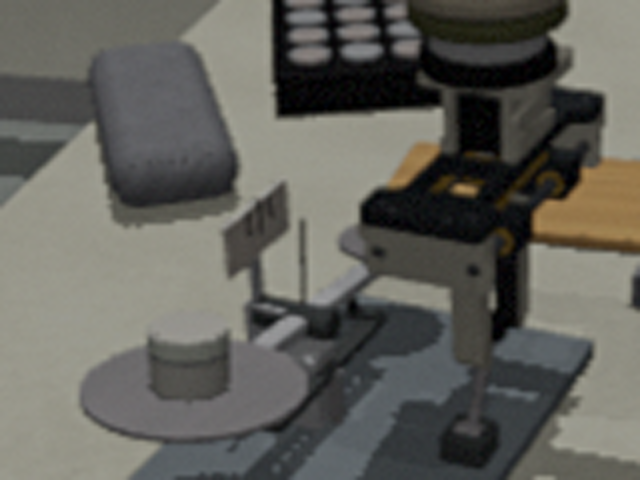

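The pan has risen (pot at (188,350), 8 px up) and is steady, so this pot is lighter and goes to the tray. I'll arrest the beam.

{"api": "servo_tool", "payload": {
  "targets": "0.05 0.012 0.067 0 0 0 0;0.05 0.024 0.134 0 0 0 0;0.05 0.036 0.2 0 0 0 0;0.05 0.048 0.268 0 0 0 0;0.05 0.054 0.3 0 0 0 0;0.05 0.061 0.338 0 0 0 0;0.05 0.061 0.338 0 0 0 0;0.05 0.061 0.338 0 0 0 0"
}}

```text
t: 39.02
eef_pos: [0.511, 0.0837, 0.0931]
ee_rot: [[-0.984, 0.177, -0.003], [0.177, 0.984, -0.006], [0.002, -0.006, -1.0]]
wrist_force: [-3.3, -16.7, 2.4]
opening: 0.0444
gripper_force: 7.7
```

{"api": "servo_tool", "payload": {
  "targets": "0.05 -0.01 -0.06 0 0 0 0;0.05 -0.01 -0.06 0 0 0 0;0.05 -0.01 -0.06 0.2 0 0 0;0.05 -0.01 -0.06 0.45 0 0 0;0.05 -0.01 -0.06 0.6 0 0 0;-0.4 -0.01 -0.06 0.6 0 0 0;-0.4 -0.01 -0.06 0.6 0 0 0"
}}

```text
t: 39.9
eef_pos: [0.5091, 0.0721, 0.2428]
ee_rot: [[-0.984, 0.176, -0.001], [0.176, 0.984, 0.0], [0.001, 0.0, -1.0]]
wrist_force: [1.1, -0.5, -0.7]
opening: 0.0597
gripper_force: 0.0
```

Run:
```python
from h import *
from workcell import readout
c=snap("side");A=dict(np.load("s14.npz"));print(shift(A,c,(172,180,200,212)),readout.state()["eef_pos"])
print("vs s9",shift(dict(np.load("s9.npz")),c,(172,180,200,212)),"knob",shift(dict(np.load("s9.npz")),c,(243,188,265,215)))
```

```text
(0, 0, 0.996) [0.50859748 0.07197835 0.24194629]
vs s9 (0, 0, 0.984) knob (0, 0, 0.997)
```

{"api": "servo_tool", "payload": {
  "targets": "-0.6 0.474 0.258 0 0 0 0;-0.6 0.474 0.258 0 0 0 0;-0.6 0.474 0.258 0 0 0 0;-0.6 0.474 0.258 0 0 0 0;-0.6 0.474 0.258 -0.2 0 0 0;-0.6 0.474 0.258 -0.38 0 0 0;-0.6 0.474 0.258 -0.474 0 0 0;-0.6 0.474 0.258 -0.474 0 0 0"
}}

```text
t: 40.95
eef_pos: [0.6251, 0.1353, 0.1231]
ee_rot: [[-0.984, 0.177, -0.005], [0.177, 0.984, -0.001], [0.004, -0.002, -1.0]]
wrist_force: [0.5, 0.1, -0.7]
opening: 0.0742
gripper_force: 0.0
```

{"api": "servo_tool", "payload": {
  "targets": "0.6 0 0 0 0 0 0;0.6 0 0 0 0 0 0;0.6 0 0 0 0 0 0;0.6 0 0 0 0 0 0;0.6 0 0 0.2 0 0 0;0.6 0 0 0.4 0 0 0;0.6 0 0 0.47 0 0 0;0.6 0 0 0.47 0 0 0"
}}

```text
t: 41.95
eef_pos: [0.6286, 0.1364, 0.2439]
ee_rot: [[-0.984, 0.176, 0.003], [0.176, 0.984, 0.0], [-0.003, 0.001, -1.0]]
wrist_force: [-0.0, 0.0, -0.9]
opening: 0.0414
gripper_force: 30.0
```

{"api": "servo_tool", "payload": {
  "targets": "0.6 -0.14 0.2 0 0 0 0;0.6 -0.28 0.4 0 0 0 0;0.6 -0.42 0.62 0 0 0 0;0.6 -0.55 0.82 0 0 0 0;0.6 -0.55 0.82 0 0 0 0;0.6 -0.55 0.82 -0.2 0 0 0;0.6 -0.55 0.82 -0.4 0 0 0;0.6 -0.55 0.82 -0.6 0 0 0;0.6 -0.55 0.82 -0.72 0 0 0;0.6 -0.55 0.82 -0.72 0 0 0"
}}

```text
t: 43.2
eef_pos: [0.4873, 0.3383, 0.0573]
ee_rot: [[-0.984, 0.177, -0.008], [0.177, 0.984, -0.005], [0.007, -0.006, -1.0]]
wrist_force: [-0.5, 0.4, 0.2]
opening: 0.0414
gripper_force: 30.0
```

Run:
```python
from h import *
from workcell import readout
s=readout.state();c=snap("side");print(s["eef_pos"],s["opening"])
x,y,z=s["eef_pos"];print(proj(c,[x,y,z-.031]),proj(c,[x,y,.005]))
u=proj(c,[x,y,z-.031]).astype(int);save(c,"s16",(u[0]-60,u[1]-70,u[0]+60,u[1]+40),5);print(u)
```

```text
[0.48730827 0.3382741  0.05730598] 0.041390602477241786
[225.2741016  305.75874871] [226.0236031  314.31471462]
[225 305]
```

View pics/s16.png

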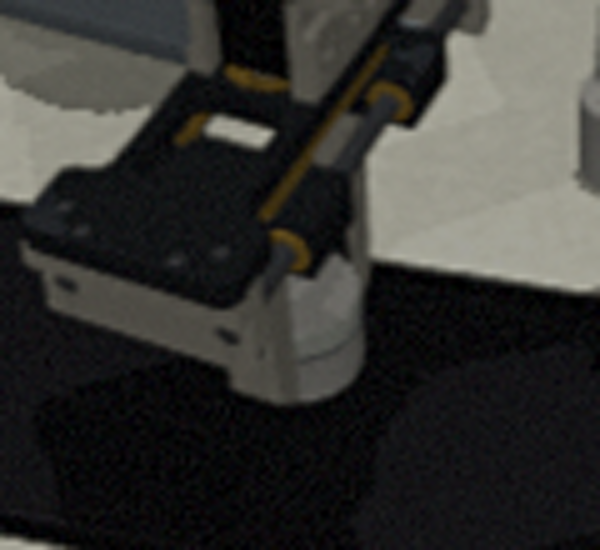

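The pot is held upright over the middle of the tray floor, base near (300,390). I'll set it down.

{"api": "servo_tool", "payload": {
  "targets": "0.6 0 0 -0.04 0 0 0;0.6 0 0 -0.08 0 0 0;0.6 0 0 -0.098 0 0 0;0.6 0 0 -0.098 0 0 0;0.6 0 0 -0.098 0 0 0"
}}

```text
t: 43.88
eef_pos: [0.4906, 0.3414, 0.0386]
ee_rot: [[-0.984, 0.176, 0.001], [0.176, 0.984, 0.0], [-0.001, 0.0, -1.0]]
wrist_force: [-0.2, -0.5, 2.0]
opening: 0.0413
gripper_force: 30.0
```

{"api": "servo_tool", "payload": {
  "targets": "0.3 0 0 -0.004 0 0 0;0 0 0 -0.004 0 0 0;-0.3 0 0 -0.004 0 0 0;-0.3 0 0 -0.004 0 0 0;-0.3 0 0 0.1 0 0 0;-0.3 0 0 0.3 0 0 0;-0.3 0 0 0.5 0 0 0;-0.3 0 0 0.75 0 0 0;-0.3 -0.4 0.5 0.8 0 0 0;-0.3 -0.8 1 0.8 0 0 0"
}}

```text
t: 45.12
eef_pos: [0.4126, 0.4397, 0.2341]
ee_rot: [[-0.984, 0.179, 0.002], [0.179, 0.984, 0.002], [-0.002, 0.003, -1.0]]
wrist_force: [-0.1, 0.0, 0.2]
opening: 0.0605
gripper_force: 0.0
```

{"api": "servo_tool", "payload": {
  "targets": "-0.3 0 0 0 0 0 0;-0.3 0 0 0 0 0 0;-0.3 0 0 0 0 0 0;-0.3 0 0 0 0 0 0;-0.3 0 0 0 0 0 0;-0.3 0 0 0 0 0 0"
}}

```text
t: 45.88
eef_pos: [0.4128, 0.4384, 0.2323]
ee_rot: [[-0.984, 0.177, 0.0], [0.177, 0.984, -0.0], [-0.0, -0.0, -1.0]]
wrist_force: [0.3, -0.0, -0.7]
opening: 0.0606
gripper_force: 0.0
```

Run:
```python
from h import *
from workcell import readout
s=readout.state();print(s["eef_pos"],s["opening"])
c=snap("side");d=snap("top")
S=dict(np.load("side0.npz"));T=dict(np.load("top0.npz"));R=dict(np.load("s4.npz"))
print("ring",shift(R,c,(224,140,252,163)),"near pot",shift(R,c,(311,138,330,155)),shift(T,d,(352,226,378,250)),"pan",shift(R,c,(160,190,215,218)),"bottle",shift(S,c,(278,230,300,274)),"block",shift(S,c,(295,162,337,182)),"knob vs s9",shift(dict(np.load("s9.npz")),c,(243,188,265,215)))
g=cv2.cvtColor(d["color"],cv2.COLOR_RGB2GRAY)
w=np.zeros_like(g);w[146:264,103:151]=(g[146:264,103:151]>90)
for q in cv2.findContours(w,cv2.RETR_EXTERNAL,cv2.CHAIN_APPROX_NONE)[0]:
    if cv2.contourArea(q)>20: (x,y),r=cv2.minEnclosingCircle(q);print("tray pot",x,y,r,cv2.boundingRect(q),plane(d,(x,y),.039).round(4))
g=cv2.cvtColor(c["color"],cv2.COLOR_RGB2GRAY);w=np.zeros_like(g);w[282:345,150:310]=g[282:345,150:310]>60
for q in cv2.findContours(w,cv2.RETR_EXTERNAL,cv2.CHAIN_APPROX_NONE)[0]:
    if cv2.contourArea(q)>60: print(cv2.boundingRect(q))
print(proj(c,[.49,.341,.039]),proj(c,[.49,.341,.005]))
```

```text
[0.41275748 0.43836136 0.23234288] 0.06056386115573994
ring (12, 2, 0.692) near pot (0, 0, 0.977) (-1, 0, 0.962) pan (-4, -2, 0.771) bottle (0, 0, 0.994) block (1, 0, 0.659) knob vs s9 (-2, -9, 0.519)
tray pot 124.26470947265625 200.61764526367188 7.645457744598389 (117, 194, 15, 15) [0.4907 0.3405 0.039 ]
(150, 339, 29, 6)
(210, 292, 26, 32)
(210, 282, 100, 16)
[222.84525529 301.44600738] [224.10333454 315.23656585]
```

The tray pot checks out upright at (0.491, 0.341). The arm now hides the balance, so I'll move clear and recheck.

{"api": "servo_tool", "payload": {
  "targets": "-0.3 -1 0.56 0.1 0 0 0;-0.3 -1 0.56 0.1 0 0 0;-0.3 -1 0.56 0.1 0 0 0;-0.3 -1 0.56 0.1 0 0 0;-0.3 -1 0.56 0.1 0 0 0;-0.3 -1 0.56 0.1 0 0 0;-0.3 -1 0.56 0.1 0 0 0;-0.3 -1 0.56 0.1 0 0 0"
}}

```text
t: 46.98
eef_pos: [0.1637, 0.5781, 0.2572]
ee_rot: [[-0.984, 0.178, 0.0], [0.178, 0.984, -0.0], [-0.0, -0.0, -1.0]]
wrist_force: [0.5, 0.4, -0.1]
opening: 0.0607
gripper_force: 0.0
```

Run:
```python
from h import *
c=snap("side");d=snap("top")
S=dict(np.load("side0.npz"));T=dict(np.load("top0.npz"));R=dict(np.load("s4.npz"))
print("ring",shift(R,c,(224,140,252,163)),"near pot",shift(R,c,(311,138,330,155)),"pan",shift(S,c,(158,186,218,220)),"bottle",shift(S,c,(278,230,300,274)),"block",shift(S,c,(295,162,337,182)),"knob vs s9",shift(dict(np.load("s9.npz")),c,(243,188,265,215)))
print("top pot1",shift(T,d,(352,226,378,250)),"bottle",shift(T,d,(168,224,190,244)),"block",shift(T,d,(302,218,324,258)))
g=cv2.cvtColor(c["color"],cv2.COLOR_RGB2GRAY);w=np.zeros_like(g);w[290:345,190:260]=g[290:345,190:260]>60
for q in cv2.findContours(w,cv2.RETR_EXTERNAL,cv2.CHAIN_APPROX_NONE)[0]:
    if cv2.contourArea(q)>60: print("tray pot",cv2.boundingRect(q))
```

```text
ring (0, 0, 0.882) near pot (0, 0, 0.977) pan (0, 0, 0.991) bottle (0, 0, 0.999) block (0, 0, 0.999) knob vs s9 (0, 0, 0.935)
top pot1 (-1, 0, 0.961) bottle (0, 0, 0.999) block (0, 0, 0.999)
tray pot (210, 293, 26, 31)
```

Everything is in place and the beam is arrested. Handing in.

```bash
python3 -c "
from workcell import workorder
print(workorder.hand_in())"
```

```text
the job is handed in; nothing more can be done
None
```

Job handed in: of the two pots present, the nearest was heavier than the ring and is back on the board, and the other was lighter and is in the refill tray; both stand upright, the ring is on its post and the beam is arrested.

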